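# Key and fit the drive pulley

### The job

Fit the toothed pulley to the drive's shaft: first drop the loose steel key into the slot in the top of the shaft so that it lies fully down in it, and let it go. Then take the pulley from its cradle, slide it gently, without forcing it, onto the shaft with its keyway over the key until you feel it meet the set collar, press it home there gently (about 10 newtons for half a second, never 25), and let go, leaving key and pulley in place and the things round about undisturbed.

Things in the scene. Friction and masses are not known exactly. Their poses are not given: they have to be found in the camera images.
- drive: gearmotor fixed to the bench: grey gearbox 64 mm wide, top 120 mm above the bench, with a fixed steel shaft, 26 mm diameter, pointing out level along the body's own -x, axis 90 mm above the bench. Origin: on the bench under the gearbox's front face and the shaft axis; z up. The shaft does not turn; metal is oiled (friction about 0.2)
- slot (a point): centre of the key when fully down in the slot in the shaft's top: x = -47.5, z = 102 mm in the drive's frame, axes alike. Slot: along the shaft, 35 mm long (x = -65 to -30 mm, closed at both ends), 11.5 mm wide, upper edges rounded; floor 96 mm above the bench, edges about 101 mm, shaft's crown 103 mm, seated key's top 108 mm
- shaft_end (a point): middle of the shaft's end face: x = -82, z = 90 mm in the drive's frame; the last 6 mm taper to 19 mm diameter
- collar: bearing boss (36 mm diameter, 12 mm long) with the dark set collar (ring, 44 mm diameter, 8 mm thick) on the shaft before it. This point is where the shaft axis leaves the gearbox face, axes as the drive's; it does not show where the ring stands: its front face is 20 to 29 mm from the gearbox face, differently each time, to be found by touch. The ring slips only above some 60 N
- key: loose steel key lying on the bench, a bar 32 mm long, 10 mm wide, 12 mm high with round ends, 30 g. Origin: its centre; x along its length, y across, z up. It goes in with z up or down, either way round; grip it across its width by the upper 4 to 5 mm, as the slot takes in about 5 mm of its height
- pulley: toothed aluminium pulley, 24 mm thick, 59 mm diameter, 0.2 to 0.42 kg, two flats 56 mm apart at its sides (y = +-28 mm, 18 mm high) to grip it by. Origin: middle of its bore; x along the bore, z towards the keyway. Bore 27.6 mm diameter; keyway 11.8 mm wide, reaching 20 mm from the axis. Either face may go first. It rests in its cradle, bore level, keyway on top
- cradle: black V cradle fixed to the bench on a 90 x 70 mm steel plate; origin on the bench, x along the resting pulley's bore, whose axis is 60 mm above the bench; its V arms reach 24 mm to either side and are under 40 mm high
- gap_gauge: bystander: grey gauge block with a black knob, 18 x 52 x 18 mm; origin under its centre
- hex_key: bystander: black L-shaped key, 30 x 79 x 7 mm; origin under its centre
- screwdriver: bystander: screwdriver with a red handle, 176 mm long; origin under its centre
- beaker_100: bystander: glass beaker, 52 mm diameter, 70 mm high; origin under its centre
- tape_roll: bystander: roll of label tape lying flat, 68 mm diameter, 19 mm high; origin under its centre
There are look-alikes about, which are no part of the job. What is shaped like the pulley but red is not meant.

How it is judged:
On the way, in this order (a step that is already met when the one before it is completed fails the run):
1. the key lies fully down in the shaft's slot, let go (distance between key and slot below 0.003 m and z of key in the frame of slot below 0.0012 m and angle between the x axis of key and the x axis of drive, either way round below 0.08 rad and contact force between the fingers and key below 0.1 N), for 0.2 s.
2. the pulley, keyway over the key, is pressed against the collar with more than 6 N (contact force between pulley and collar above 6 N and x of pulley in the frame of collar between -0.0425 and -0.03 m and distance between key and slot below 0.003 m and angle between the z axis of pulley and the z axis of drive, either way round below 0.12 rad and angle between the x axis of pulley and the x axis of drive, either way round below 0.08 rad), for 0.2 s.
At the end, for the whole second after the job is handed in: the pulley is on the shaft at rest, keyway over the key, its middle 30 to 42.5 mm from the gearbox face (32 to 41 mm is touching the collar, as it stands); the key is within 3 mm of its place in the slot (x of pulley in the frame of collar between -0.0425 and -0.03 m and distance between key and slot below 0.003 m and angle between the z axis of pulley and the z axis of drive, either way round below 0.12 rad and angle between the x axis of pulley and the x axis of drive, either way round below 0.08 rad and linear speed of each of pulley, key below 0.01 m/s).
It fails at once if the pulley is pressed on the collar with 25 N or more (contact force between pulley and collar above 25 N).
It fails at once if the pulley is forced on the shaft or gearbox: contact forces of 40 N or more (the collar's included) (contact force between pulley and drive above 40 N).
It fails at once if the key is pressed on the drive with 25 N or more (contact force between key and drive above 25 N).
It fails at once if a bystander is moved by more than 3 cm (distance of any of gap_gauge, hex_key, screwdriver, beaker_100, tape_roll from where it was at the start of the episode above 0.03 m).
It also fails if it takes over 72 s, if anything falls off the work surface, if the arm or the gripper's body presses on something with over 40 N, if the wrist force passes 120 N, or if a joint passes its speed limit or range.

### The arm

A 6-joint arm with a two-finger parallel gripper is mounted at the origin on a cart in front of the work surface, level with it; the furniture and walls round the work are solid. World frame = base frame: x ahead of the robot, y to its left, z up, the work surface at z = 0. Lengths are in m, angles in rad, forces in N, time in s.
With the tool pointing down it reaches from about 0.35 to 1 m from the base axis. Payload 7.1 kg.
Tool frame: the origin (TCP) lies midway between the tips of the shut fingers; the grasp point (between the pads) lies manip.tcp_to_grasp behind it (manip.tcp_to_grasp is the distance from the TCP to the grasp point, in m); z points along the fingers, y is the line along which they close (so a half turn about z gives the same grasp; the last joint's range is limited). The gripper opens to 85 mm and grips with 20 to 120 N. Pads are 22 mm wide; open, the fingers measure 114 mm over their backs; the gripper's body (76 mm by 85 mm) begins 54 mm behind the grasp point. The pads swing forward as they close: fully open they stand 13 mm farther back than shut.
Start: joints at [1.187, 0.423, 1.63, -0, 1.089, -0.019], TCP at [0.223, 0.584, 0.231] pointing down, gripper open.
Joint ranges: [-3, 3], [-0.9, 2.11], [0.09, 2.58], [-1.31, 4.45], [0.11, 2.69], [-2.54, 2.54]. Speed limits (rad/s): [2.39, 2.39, 3.01, 3.14, 3.14, 3.14].

### API

Orientations are given as a 3x3 rotation matrix whose columns are the frame's x, y, z axes.
In Python, from bench import manip, viewer gives the robot as it stands.
- The arm moves only by the tool jog_arm, never from a script. Its argument "targets" is a list of rows, each a list of 4 numbers: the shift along the tool's x, y, z in cm, then the turn about the tool's z in degrees. A call has 1 to 20 rows; each row shifts and turns the commanded pose from where the row before left it, along the tool's axes as they then stand; what a row does not reach is not made up. A row lasts 1/12 s, in which the tool goes at most 41.7 mm and 7.16 degrees, less where a joint would pass 70% of its speed; a pose out of reach is approached as far as the arm can. A call with a gripper value outside its range is refused whole. "jaw" is the finger opening in cm, from 0 to 8.54, set as the call begins (left out, the last holds). The fingers move at their own pace and stop on an object; "squeeze" is the grip in N (left out, the last holds). Time passes only in rows, so rows that do not move let the fingers close. It gives the time, the measured TCP pose, the force, the opening and the grip force at its end, in the units of the state.
- manip.get_state(): the state, without advancing time (a new reading comes with each control period).
- viewer.grab_frame(name): name is "scene" or "top" or "wrist"; returns (picture, depth): 400x640x3 uint8, red, green, blue; 400x640 float32, m along the optical axis (not along the pixel's ray), 0 where there is no reading.
- viewer.get_calibration(name): a dict with "fx", "fy", "cx", "cy" (pixels), "extrinsics" (4x4, takes a point from camera to world coordinates). Camera axes: x right, y down, z forward; pixel columns grow to the right and rows downward; lengths in m; the calibration is good to about 2 mm. A picture is of the moment at which its call begins: read the wrist's pose just before it. get_calibration takes no time and is no camera call; for the wrist camera it gives the pose at the moment of the call.
- manip.hand_in(): hands the job in; it is judged then, once.
The state is a dict: "time_s": time; "q": joint angles; "joint_vel": joint speeds; "joint_torque": joint torques, N m; "tcp_pos": TCP position; "tool_rot": TCP orientation; "wrist_force": force on the tool from outside, world axes, zero at the start; "torque": the same for the moment, N m; "gripper_width": opening from 0.0 (shut) to 1.0 (fully open); "gripper_force": force on a finger pad.
Only numpy, scipy, OpenCV 4.12 (cv2) and the standard library are available. Lean on these libraries where they do the work, as an engineer would, in place of code of your own. Each camera call takes 0.05 s, during which the arm holds its last target. There are 200 camera calls.

## Working session

There is one attempt and no reset: what is moved stays moved. The work goes in short steps, Python scripts to look and compute and a tool call to move; the robot and the scene stay as the last step left them, time stands still between calls to the robot, and variables do not carry over. Pictures are saved under pics/ and viewed, at most 10 in all, crops included, and the job is handed in when it is done.

Besides the shell and the picture viewer there is one more tool, called after ">>>" by a JSON object that holds its "fn" and its "kwargs", one argument or row to a line. jog_arm: Moves the arm, as the interface text tells. Its arguments: {"type":"object","properties":{"targets":{"type":"array","items":{"type":"array","items":{"type":"number"}}},"jaw":{"type":"number"},"squeeze":{"type":"number"}},"required":["targets"]}

```bash
mkdir -p pics
cat > h.py <<'E'
import numpy as np, cv2
from bench import manip, viewer
def snap(n):
    p,d=viewer.grab_frame(n); c=viewer.get_calibration(n); return p,d,c
def cloud(d,c):
    v,u=np.mgrid[:d.shape[0],:d.shape[1]]
    P=np.stack([(u-c['cx'])/c['fx']*d,(v-c['cy'])/c['fy']*d,d],-1)
    E=np.array(c['extrinsics']); W=P@E[:3,:3].T+E[:3,3]; W[d==0]=np.nan; return W
def save(n,p): cv2.imwrite('pics/'+n+'.png',p[:,:,::-1])
E
python3 - <<'E'
from h import *
s=manip.get_state(); print(s['tcp_pos'],s['tool_rot'],s['time_s'],s['gripper_width'],manip.tcp_to_grasp)
for n in('top','scene'):
    p,d,c=snap(n); save(n,p); np.savez(n+'.npz',p=p,W=cloud(d,c)); print(n,np.round(c['extrinsics'],3).tolist(),c['fx'])
E
```

```text
[0.22275685 0.5833529  0.23052381] [[-9.34195648e-01  3.56760648e-01 -5.75557609e-04]
 [ 3.56761111e-01  9.34194514e-01 -1.45558573e-03]
 [ 1.83870521e-05 -1.56513843e-03 -9.99998775e-01]] 0.0 1.0027381436040639 0.0187
top [[-0.002, -0.977, 0.215, 0.339], [-1.0, 0.002, -0.003, -0.125], [0.003, -0.215, -0.977, 1.072], [0.0, 0.0, 0.0, 1.0]] 461.2978447822531
scene [[-0.62, -0.599, 0.506, 0.106], [-0.785, 0.481, -0.391, 0.208], [-0.009, -0.64, -0.769, 0.768], [0.0, 0.0, 0.0, 1.0]] 448.0281510446281
```

View pics/top.png

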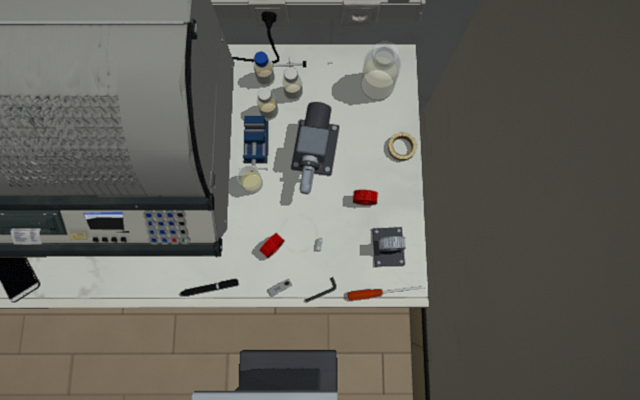

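View pics/scene.png

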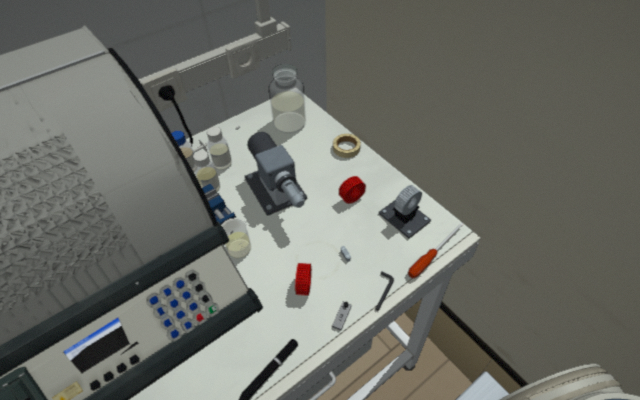

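Top view candidates: 
- **Key:** the small steel bar at (318,244). The gauge at (280,287) has a black knob, so it isn't the key. 
- **Pulley:** the grey one in the cradle at (392,244). The red look-alikes at (365,197) and (272,245) aren't meant. 
- **Drive:** at (313,140), with its shaft end at (306,190).

Run:
```python
from h import *
z=np.load('top.npz'); W=z['W'];p=z['p']
for n,(u,v) in dict(key=(318,244),pul=(392,244),shaft=(307,184),gb=(313,140),mach=(215,215),machf=(215,250),redr=(365,197),redl=(272,245),gauge=(280,287),hexk=(322,290),sd=(365,294),tape=(402,146),jar=(380,70),beak=(251,180),edge=(330,300),m3=(100,246),m4=(190,40),mtop=(60,100)).items(): print(n,np.round(W[v,u],3))
ok=np.isfinite(W[...,2])
def pca(m,name):
    P=W[m]; c=P.mean(0); e=cv2.minAreaRect((P[:,:2]*1000).astype(np.float32)); print(name,m.sum(),np.round(c,4),e)
v,u=np.mgrid[:400,:640]
def box(u0,u1,v0,v1): return ok&(u>=u0)&(u<u1)&(v>=v0)&(v<v1)
pca(box(308,330,233,256)&(W[...,2]>.006),'key')
pca(box(290,345,110,165)&(W[...,2]>.112),'gbtop')
m=box(290,325,160,200)&(W[...,2]>.085); pca(m,'shaft')
pca(box(370,412,225,270)&(W[...,2]>.07),'pul')
big=cv2.resize(np.hstack([p[225:270,295:345]]),None,fx=8,fy=8,interpolation=2)
b2=cv2.resize(p[225:270,365:415],None,fx=8,fy=8,interpolation=2)
save('crop',np.hstack([big,b2]))
```

```text
key [ 0.473 -0.117  0.011]
pul [ 0.463 -0.275  0.089]
shaft [ 0.594 -0.093  0.097]
gb [ 0.686 -0.107  0.122]
mach [0.515 0.091 0.152]
machf [0.448 0.095 0.12 ]
redr [ 0.573 -0.223  0.062]
redl [ 0.466 -0.015  0.057]
gauge [ 0.376 -0.031  0.011]
hexk [ 0.369 -0.126 -0.001]
sd [ 0.36  -0.221  0.027]
tape [nan nan nan]
jar [ 0.851 -0.257  0.124]
beak [0.622 0.04  0.028]
edge [ 0.347 -0.144  0.003]
m3 [0.457 0.335 0.116]
m4 [0.759 0.089 0.394]
mtop [0.666 0.303 0.369]
key 57 [ 0.4726 -0.1198  0.0121] ((472.66375732421875, -119.93529510498047), (9.51494026184082, 30.993200302124023), 79.32884216308594)
gbtop 1089 [ 0.6976 -0.108   0.1189] ((697.6222534179688, -107.6492919921875), (63.82758331298828, 129.11737060546875), 80.8237075805664)
shaft 459 [ 0.6143 -0.0951  0.0996] ((619.6340942382812, -92.54725646972656), (45.1194953918457, 89.54009246826172), 67.55944061279297)
pul 295 [ 0.4664 -0.278   0.0838] ((466.950439453125, -279.122802734375), (24.024415969848633, 54.98583984375), 2.5445687770843506)
```

View pics/crop.png

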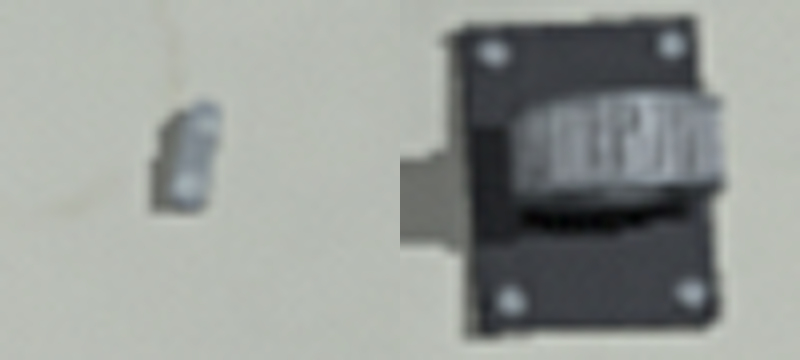

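The crop shows the grey steel key on the left and the aluminium pulley in its cradle on the right, as described. I'll move round the front of the machine, keeping at this height.

>>> {"fn": "jog_arm", "kwargs": {
  "targets": [
    [-1.72, -2.91, 0, 0],
    [-1.72, -2.91, 0, 0],
    [-1.72, -2.91, 0, 0],
    [-1.72, -2.91, 0, 0],
    [-1.72, -2.91, 0, 0],
    [-1.72, -2.91, 0, 0],
    [-1.72, -2.91, 0, 0],
    [-1.72, -2.91, 0, 0],
    [-1.72, -2.91, 0, 0],
    [-1.72, -2.91, 0, 0],
    [-2.69, -2.83, 0, 0],
    [-2.69, -2.83, 0, 0],
    [-2.69, -2.83, 0, 0],
    [-2.69, -2.83, 0, 0],
    [-2.69, -2.83, 0, 0],
    [-2.69, -2.83, 0, 0],
    [-2.69, -2.83, 0, 0],
    [-2.69, -2.83, 0, 0],
    [-2.69, -2.83, 0, 0],
    [-2.69, -2.83, 0, 0]
  ]
}}

```text
time_s: 1.77
tcp_pos: [0.4302, -0.1118, 0.2312]
tool_rot: [[-0.934, 0.357, -0.0], [0.357, 0.934, 0.0], [0.0, 0.0, -1.0]]
wrist_force: [1.0, 0.2, 0.3]
gripper_width: 0.999
gripper_force: 0.0
```

Run:
```python
from h import *
p,d,c=snap('wrist'); save('w1',p); W=cloud(d,c); np.savez('w1.npz',p=p,W=W); print(np.round(c['extrinsics'],3).tolist(),c['fx'])
s=manip.get_state(); print(s['tcp_pos'])
x,y,z=W[...,0],W[...,1],W[...,2]
m=(abs(x-.473)<.03)&(abs(y+.12)<.03)&(z>.006)&(z<.03)
print(m.sum(),np.nanmedian(z[m]),cv2.minAreaRect((W[m][:,:2]*1000).astype(np.float32)),W[m].mean(0))
m=(abs(x-.473)<.05)&(abs(y+.12)<.05)&(z<.006);print('bench',np.nanmedian(z[m]))
```

```text
[[0.358, 0.9, 0.248, 0.372], [0.934, -0.345, -0.097, -0.093], [-0.002, 0.266, -0.964, 0.373], [0.0, 0.0, 0.0, 1.0]] 356.0725260748581
[ 0.43394088 -0.11688663  0.23191966]
270 0.011706301615724612 ((476.9593200683594, -126.19650268554688), (10.037601470947266, 31.925922393798828), 78.65375518798828) [ 0.47617845 -0.12597361  0.01158851]
bench -0.0007270411429080581
```

View pics/w1.png

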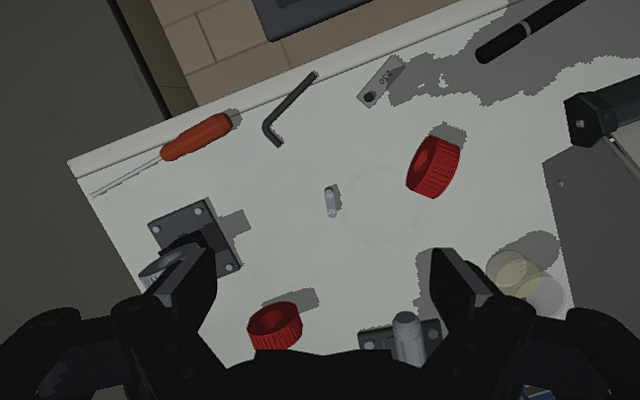

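The view shows the key at (331,200), the screwdriver at (200,135), the hex key at (290,110), the gauge at (380,82), red pulleys at (434,167) and (275,325), the cradle at (195,240) and the shaft end at (405,320). I'll go above the key, turned to match it.

>>> {"fn": "jog_arm", "kwargs": {
  "targets": [
    [-1.1, 0.14, 3.6, -5],
    [-1.1, 0.14, 3.6, -5],
    [-1.1, 0.14, 3.6, 0],
    [-1.1, 0.14, 3.6, 0],
    [0, 0, 0, 0],
    [0, 0, 0, 0],
    [0, 0, 0, 0]
  ],
  "jaw": 3
}}

```text
time_s: 2.4
tcp_pos: [0.474, -0.1154, 0.0884]
tool_rot: [[-0.982, 0.189, 0.0], [0.189, 0.982, -0.0], [-0.0, -0.0, -1.0]]
wrist_force: [-0.2, -0.3, 1.0]
gripper_width: 0.351
gripper_force: 0.0
```

```bash
cat >> h.py <<'E'
def snap(n):
    c=viewer.get_calibration(n); p,d=viewer.grab_frame(n); return p,d,c
def where(P):
    s=manip.get_state(); R=np.array(s['tool_rot']); return R.T@(np.array(P)-s['tcp_pos'])*100
E
python3 - <<'E'
from h import *
p,d,c=snap('wrist'); save('w2',p); W=cloud(d,c); 
s=manip.get_state(); print(s['tcp_pos'],s['tool_rot'],s['wrist_force'],s['gripper_width'])
x,y,z=W[...,0],W[...,1],W[...,2]
m=(abs(x-.473)<.025)&(abs(y+.12)<.025)&(z>.007)&(z<.02)
r=cv2.minAreaRect((W[m][:,:2]*1000).astype(np.float32))
print(m.sum(),np.nanmedian(z[m]),r,where([*(np.array(r[0])/1000),.012]))
E
```

```text
[ 0.47466264 -0.11552219  0.08936311] [[-9.81984530e-01  1.88943987e-01  2.55987503e-03]
 [ 1.88942716e-01  9.81987838e-01 -7.31935920e-04]
 [-2.65206104e-03 -2.35080009e-04 -9.99996456e-01]] [-0.10376887 -0.64993718  0.69373606] 0.35113164267904345
728 0.010779999762879092 ((472.4901428222656, -120.21383666992188), (9.800887107849121, 32.61191177368164), 78.63018798828125) [ 0.14520804 -0.49994384  7.73607047]
```

>>> {"fn": "jog_arm", "kwargs": {
  "targets": [
    [0.15, -0.5, 2.5, 0.5],
    [0, 0, 2.5, 0],
    [0, 0, 2, 0],
    [0, 0, 1.0, 0],
    [0, 0, 0, 0],
    [0, 0, 0, 0],
    [0, 0, 0, 0]
  ]
}}

```text
time_s: 3.03
tcp_pos: [0.4728, -0.1203, 0.0092]
tool_rot: [[-0.98, 0.198, 0.003], [0.198, 0.98, -0.001], [-0.003, -0.0, -1.0]]
wrist_force: [1.1, -0.3, 0.3]
gripper_width: 0.35
gripper_force: 0.0
```

>>> {"fn": "jog_arm", "kwargs": {
  "targets": [
    [0, 0, 0.2, 0],
    [0, 0, 0, 0],
    [0, 0, 0, 0],
    [0, 0, 0, 0],
    [0, 0, 0, 0],
    [0, 0, 0, 0]
  ],
  "jaw": 0.4,
  "squeeze": 40
}}

```text
time_s: 3.53
tcp_pos: [0.4725, -0.1202, 0.0065]
tool_rot: [[-0.98, 0.198, 0.002], [0.198, 0.98, -0.001], [-0.002, -0.0, -1.0]]
wrist_force: [-0.3, 1.1, 7.4]
gripper_width: 0.098
gripper_force: 40.1
```

>>> {"fn": "jog_arm", "kwargs": {
  "targets": [
    [0, 0, -1, 0],
    [0, 0, -3, 0],
    [0, 0, -3.5, 0],
    [0, 0, -3.5, 0],
    [-2, 0.8, -3.2, -1],
    [-2, 0.8, -3.2, -1],
    [-2, 0.8, -3.1, 0],
    [-2, 0.8, 0, 0],
    [-2, 0.8, 0, 0],
    [-2, 0.8, 0, 0],
    [0, 0, 0, 0],
    [0, 0, 0, 0],
    [0, 0, 0, 0],
    [0, 0, 0, 0]
  ]
}}

```text
time_s: 4.7
tcp_pos: [0.5969, -0.0935, 0.2104]
tool_rot: [[-0.987, 0.164, -0.001], [0.164, 0.987, 0.0], [0.001, -0.0, -1.0]]
wrist_force: [0.7, -0.1, -0.6]
gripper_width: 0.1
gripper_force: 39.2
```

Run:
```python
from h import *
s=manip.get_state(); print(s['tcp_pos'],s['wrist_force'],s['gripper_width'],s['gripper_force'])
p,d,c=snap('wrist'); save('w3',p); W=cloud(d,c); np.savez('w3.npz',W=W,p=p,d=d)
x,y,z=W[...,0],W[...,1],W[...,2]
m=(x>.54)&(x<.72)&(abs(y+.1)<.05)&(z>.08)&(z<.125); print(m.sum())
t=np.load('top.npz'); 
for nm,V in(('wrist',W),('top',t['W']),('scene',np.load('scene.npz')['W'])):
    X,Y,Z=V[...,0],V[...,1],V[...,2]
    g=(abs(Z-.12)<.005)&(X>.6)&(X<.76)&(abs(Y+.107)<.06)
    P=V[g][:,:2]
    if len(P)>50: print(nm,'gb',len(P),cv2.minAreaRect((P*1000).astype(np.float32)), np.median(Z[g]))
    a=np.deg2rad(-9.2); ux=np.array([np.cos(a),np.sin(a)]); uy=np.array([-ux[1],ux[0]])
    C=np.array([.6976,-.1077])
    s_=(V[...,:2]-C)@ux; t_=(V[...,:2]-C)@uy
    g=(Z>.083)&(Z<.11)&(abs(t_)<.025)&(s_<-.05)&(s_>-.17)
    # circle fit per s-slice
    from scipy.optimize import least_squares
    for lo in np.arange(-.16,-.06,.01):
        k=g&(s_>=lo)&(s_<lo+.01)
        if k.sum()>15:
            f=lambda q:np.hypot(t_[k]-q[0],Z[k]-q[1])-.013
            r=least_squares(f,[0,.09],loss='soft_l1',f_scale=.001)
            print(nm,round(lo,3),k.sum(),np.round(r.x*1000,2),'zmax',np.round(Z[k].max()*1000,1))
    print('smin',np.nanmin(s_[g]) if g.any() else None)
```

```text
[ 0.59688751 -0.09345572  0.21036009] [ 0.66990906 -0.10713554 -0.56346135] 0.09979680661415627 39.1829570196569
3914
wrist gb 1604 ((694.0723266601562, -110.58794403076172), (28.60025405883789, 57.78672790527344), 81.68502807617188) 0.1187270869660288
wrist -0.13 261 [-0.17 85.56] zmax 102.4
wrist -0.12 475 [-0.21 88.44] zmax 102.7
wrist -0.11 406 [-0.37 86.83] zmax 102.9
wrist -0.1 441 [-0.77 83.86] zmax 99.4
wrist -0.09 402 [-0.57 83.95] zmax 99.1
wrist -0.08 153 [-0.52 87.76] zmax 100.1
wrist -0.07 151 [ 1.32 88.62] zmax 100.8
smin -0.12446842780875911
top gb 985 ((698.6361694335938, -107.81306457519531), (63.82758331298828, 127.0103759765625), 80.8237075805664) 0.11958006927361253
top -0.13 29 [ 3.72 87.44] zmax 102.6
top -0.12 56 [ 0.27 90.02] zmax 106.3
top -0.11 48 [ 0.   88.66] zmax 105.4
top -0.1 52 [-0.48 85.59] zmax 99.7
top -0.09 54 [ 0.52 85.78] zmax 100.9
top -0.08 55 [-1.49 86.35] zmax 104.1
top -0.07 83 [-0.33 92.9 ] zmax 109.8
smin -0.1242760501077246
scene gb 843 ((699.5073852539062, -104.75736999511719), (63.041717529296875, 121.2309799194336), 81.56121826171875) 0.11953438790189896
scene -0.13 56 [ 3.22 82.15] zmax 101.4
scene -0.12 66 [ 1.8  89.62] zmax 105.6
scene -0.11 38 [ 2.41 89.61] zmax 104.4
scene -0.1 51 [ 4.09 85.78] zmax 100.8
scene -0.09 50 [ 3.83 85.57] zmax 100.8
scene -0.08 59 [ 3.68 86.19] zmax 104.8
scene -0.07 146 [ 2.81 93.01] zmax 110.0
smin -0.12335045058794812
```

View pics/w3.png

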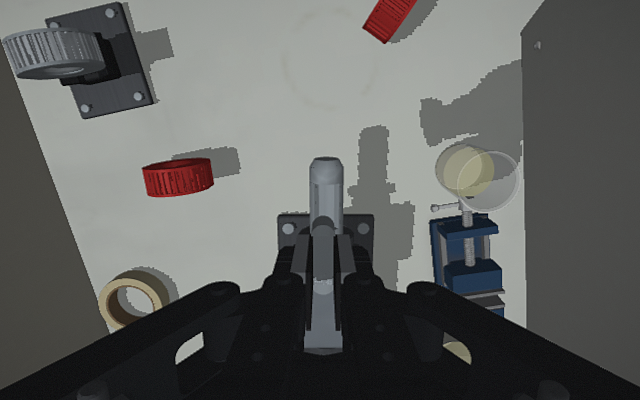

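The view shows the shaft end at (326,160), the slot starting near (326,185), and the key held between the fingertips near (322,230). I'll profile the slot and the held key.

Run:
```python
from h import *
q=np.load('w3.npz');W=q['W'];p=q['p'];d=q['d']
C=np.array([.6976,-.1077]);a=np.deg2rad(-9.2); ux=np.array([np.cos(a),np.sin(a)]); uy=np.array([-ux[1],ux[0]])
s_=(W[...,:2]-C)@ux; t_=(W[...,:2]-C)@uy; Z=W[...,2]
for v in range(166,246,6):
    k=[u for u in range(300,350) if 0.08<Z[v,u]<.112 and abs(t_[v,u])<.02]
    if k: 
        print(v,'s',round(s_[v,k].mean()*1e3,1),' '.join(f'{t_[v,u]*1e3:.1f}:{Z[v,u]*1e3:.1f}' for u in k[::2]))
s=manip.get_state(); R=np.array(s['tool_rot']); L=(W-s['tcp_pos'])@R*1000
m=(abs(L[...,0])<40)&(abs(L[...,1])<6)&(abs(L[...,2])<12)
vv,uu=np.nonzero(m); print(m.sum(),uu.min(),uu.max(),vv.min(),vv.max(),np.nanmin(L[m],0),np.nanmax(L[m],0))
for lo in range(-20,20,4):
    k=m&(L[...,0]>=lo)&(L[...,0]<lo+4)
    if k.sum()>3: print(lo,k.sum(),np.round(L[k].min(0),1),np.round(L[k].max(0),1))
save('crop3',cv2.resize(p[150:250,280:370],None,fx=6,fy=6,interpolation=2))
```

```text
166 s -119.9 -12.7:89.9 -11.1:93.9 -9.5:95.8 -8.1:97.1 -6.6:98.8 -5.1:99.1 -3.7:100.0 -2.2:101.6 -0.8:100.0 0.6:99.3 2.1:100.5 3.5:99.5 5.0:99.2 6.4:99.3 7.9:97.6 9.4:95.4 11.0:93.9
172 s -115.7 -12.7:91.0 -11.0:95.9 -9.5:97.5 -8.1:98.7 -6.6:99.6 -5.1:99.8 -3.7:101.1 -2.3:101.2 -0.8:101.4 0.6:102.1 2.0:102.6 3.5:100.8 4.9:100.6 6.4:100.5 7.9:98.4 9.4:97.8 11.0:94.5 12.7:89.9
178 s -111.2 -12.8:90.9 -11.1:95.8 -9.6:97.4 -8.1:99.5 -6.6:100.2 -5.2:101.4 -3.7:101.3 -2.3:101.5 -0.8:101.8 0.6:101.7 2.1:101.2 3.5:100.8 4.9:101.9 6.4:99.1 7.9:99.4 9.4:97.3 11.0:94.8
184 s -106.5 -12.8:91.7 -11.1:97.0 -9.6:97.9 -8.2:97.4 -6.7:95.2 -5.3:94.6 -3.7:101.8 -2.3:101.7 -0.8:102.2 0.6:101.1 2.1:100.3 3.5:100.6 5.2:93.5 6.6:96.2 8.0:97.5 9.4:97.9 11.0:96.4
190 s -101.3 -12.8:92.5 -11.2:96.0 -9.7:97.1 -8.2:96.4 -6.8:95.8 -5.3:94.8 -3.8:93.9 -2.3:93.4 -0.8:94.3 0.7:94.4 2.2:94.1 3.7:94.4 5.2:94.9 6.6:95.6 8.0:97.3 9.5:96.5 11.1:95.8
196 s -96.7 -12.9:91.3 -11.3:95.7 -9.7:98.8 -8.3:97.1 -6.8:96.7 -5.3:94.8 -3.8:94.5 -2.3:95.4 -0.8:95.5 0.7:94.1 2.2:95.0 3.7:93.6 5.2:94.4 6.6:95.8 8.1:97.7 9.5:97.4 11.2:9
[... 618 characters left out ...]
26 s -72.9 -12.4:93.6 6.0:95.5 7.5:97.4 9.0:96.8 10.6:96.2 12.4:91.5
232 s -66.3 -19.7:89.0 -18.2:88.5 -16.7:87.7 -15.1:87.7 -13.5:88.5 6.7:99.2 8.2:99.1 9.8:97.2 11.6:92.9 13.5:86.9 14.9:88.4 16.6:88.0 18.2:87.2
1694 309 338 215 294 [-16.19963543  -5.98840885 -11.99855565] [16.45561597  5.96990382  8.44790349]
-16 130 [-15.8  -4.6  -5.6] [-12.    3.6  -2.9]
-12 161 [-12.   -4.6  -5.6] [-8.   3.6 -2.6]
-8 174 [ -8.   -4.7 -11.6] [-4.1  3.6 -2.6]
-4 178 [ -4.   -4.7 -11.9] [-0.   3.8 -3. ]
0 197 [  0.   -4.7 -12. ] [ 3.9  3.7 -2.3]
4 199 [  4.   -4.7 -11.9] [ 8.   3.8 -2.6]
8 279 [  8.  -6. -12.] [12.   6.   1.2]
12 340 [12.  -5.3 -5.9] [16.   4.4  8.4]
16 35 [16.  -2.  -5.1] [16.5  1.5  7.8]
```

View pics/crop3.png

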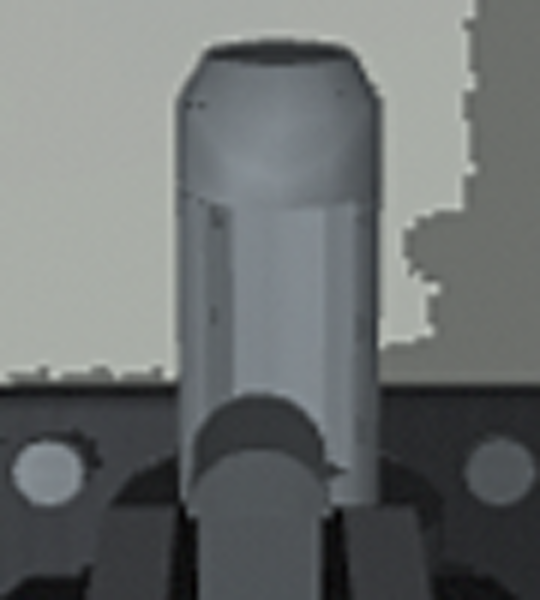

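Run:
```python
from h import *
q=np.load('w3.npz');W=q['W']
C=np.array([.6976,-.1077]);a=np.deg2rad(-9.2); ux=np.array([np.cos(a),np.sin(a)]); uy=np.array([-ux[1],ux[0]])
s_=(W[...,:2]-C)@ux; Z=W[...,2]
for v in list(range(154,164))+list(range(180,192)): print(v,np.round(np.median(s_[v,323:329])*1e3,1),np.round(np.median(Z[v,323:329])*1e3,1))
s=manip.get_state(); R=np.array(s['tool_rot']); L=(W-s['tcp_pos'])@R*1000
for v in (240,250,260,270,280):
    print(v,[(u,*np.round(L[v,u],1)) for u in range(296,352,4)])
for t in(-.0001,.0005):
    P=C-.090*ux+t*uy; print(P,where([*P,.1035]))
```

```text
154 -113.4 -1.3
155 -112.3 -2.0
156 -111.4 -1.5
157 -124.2 84.2
158 -124.2 88.3
159 -124.2 92.9
160 -124.2 97.1
161 -123.6 98.2
162 -123.0 98.7
163 nan nan
180 nan nan
181 -109.5 101.2
182 -109.0 102.0
183 -108.2 101.8
184 -107.4 101.4
185 -105.1 95.1
186 -104.2 94.6
187 -103.5 94.9
188 -102.8 95.2
189 -102.0 95.0
190 -101.1 94.4
191 -100.4 94.8
240 [(296, np.float64(11.2), np.float64(-11.0), np.float64(-9.1)), (300, np.float64(11.2), np.float64(-9.4), np.float64(-9.1)), (304, np.float64(11.1), np.float64(-7.9), np.float64(-8.9)), (308, np.float64(11.1), np.float64(-6.3), np.float64(-9.0)), (312, np.float64(11.1), np.float64(-4.7), np.float64(-8.8)), (316, np.float64(9.1), np.float64(-3.2), np.float64(-4.1)), (320, np.float64(9.6), np.float64(-1.5), np.float64(-5.3)), (324, np.float64(9.2), np.float64(0.1), np.float64(-4.4)), (328, np.float64(9.2), np.float64(1.8), np.float64(-4.2)), (332, np.float64(8.7), np.float64(3.5), np.float64(-3.0)), (336, np.float64(11.0), np.float64(4.9), np.float64(-8.6)), (340, np.float64(11.3), np.float64(6.5), np.float64(-9.4)), (344, np.float64(11.2), 
[... 2951 characters left out ...]
4(-4.6), np.float64(-13.6)), (316, np.float64(-9.1), np.float64(-3.2), np.float64(-4.4)), (320, np.float64(-8.9), np.float64(-1.5), np.float64(-4.7)), (324, np.float64(-9.3), np.float64(0.2), np.float64(-3.9)), (328, np.float64(-9.0), np.float64(1.9), np.float64(-4.6)), (332, np.float64(-9.5), np.float64(3.6), np.float64(-3.7)), (336, np.float64(8.7), np.float64(4.0), np.float64(-36.8)), (340, np.float64(8.5), np.float64(5.3), np.float64(-36.5)), (344, np.float64(11.8), np.float64(6.2), np.float64(-42.4)), (348, np.float64(12.2), np.float64(7.4), np.float64(-43.2))]
[ 0.60874175 -0.09340941] [-1.16760966  0.2039917  10.68573546]
[ 0.60883768 -0.09281712] [-1.167375    0.26399124 10.68573286]
```

>>> {"fn": "jog_arm", "kwargs": {
  "targets": [
    [-0.6, 0.11, 2.5, 0],
    [-0.6, 0.11, 2.5, 0],
    [0, 0, 2.5, 0],
    [0, 0, 1.5, 0],
    [0, 0, 0.4, 0],
    [0, 0, 0, 0],
    [0, 0, 0, 0],
    [0, 0, 0, 0]
  ]
}}

```text
time_s: 5.42
tcp_pos: [0.611, -0.0934, 0.1178]
tool_rot: [[-0.987, 0.164, 0.002], [0.164, 0.987, -0.0], [-0.002, -0.0, -1.0]]
wrist_force: [0.0, 0.5, 0.2]
gripper_width: 0.101
gripper_force: 39.2
```

Run:
```python
from h import *
s=manip.get_state(); print(s['tcp_pos'],s['tool_rot'],s['wrist_force'])
p,d,c=snap('wrist'); W=cloud(d,c); 
C=np.array([.6976,-.1077]);a=np.deg2rad(-9.2); ux=np.array([np.cos(a),np.sin(a)]); uy=np.array([-ux[1],ux[0]])
P=C-.0897*ux; print(where([*P,.1036]))
s_=(W[...,:2]-C)@ux; t_=(W[...,:2]-C)@uy; Z=W[...,2]
for lo in range(-122,-100,4):
    k=(s_*1e3>=lo)&(s_*1e3<lo+4)&(Z>.08)&(Z<.106)&(abs(t_)<.02)
    if k.sum()>10: print(lo,k.sum(),np.round([t_[k].min()*1e3,t_[k].max()*1e3,Z[k].max()*1e3],1))
save('w4',cv2.resize(p[120:300,220:440],None,fx=3,fy=3,interpolation=2))
```

```text
[ 0.61104247 -0.09342971  0.11778581] [[-9.86533352e-01  1.63545549e-01  2.19072229e-03]
 [ 1.63545092e-01  9.86535784e-01 -3.87456378e-04]
 [-2.22459269e-03 -2.39567624e-05 -9.99997525e-01]] [0.01472839 0.49384261 0.23367473]
[ 0.20565705 -0.03072725  1.42623295]
-122 483 [-12.5  12.6 102.9]
-118 442 [-12.5  12.7 103.2]
-114 437 [-12.6  12.8 103.1]
-110 358 [-12.7  12.8 102.9]
-106 370 [-12.7  12.3  99. ]
-102 400 [-12.9  12.4  99. ]
```

View pics/w4.png

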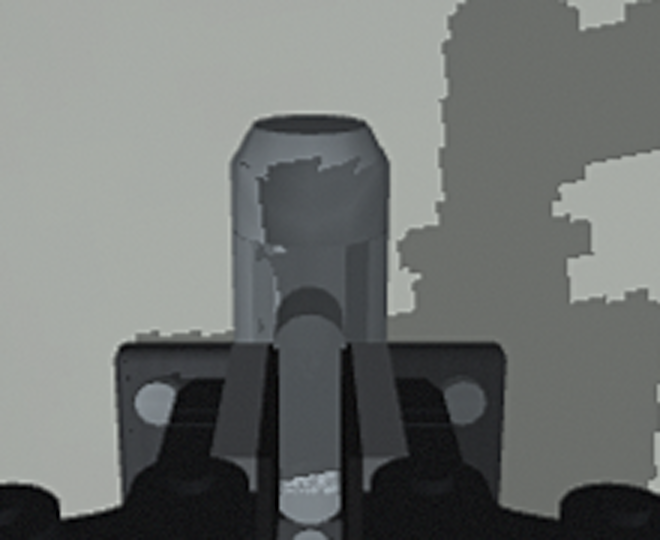

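The key is in line with the slot (slot edge at (310,240) in the crop, key end at (310,320)). It's about 2 mm too far in, so I'll correct that and lower.

>>> {"fn": "jog_arm", "kwargs": {
  "targets": [
    [0.2, -0.02, 0.3, 0],
    [0, 0, 0.2, 0],
    [0, 0, 0, 0],
    [0, 0, 0, 0],
    [0, 0, 0, 0]
  ]
}}

```text
time_s: 5.88
tcp_pos: [0.6083, -0.093, 0.1114]
tool_rot: [[-0.987, 0.163, 0.0], [0.163, 0.987, -0.0], [-0.0, -0.0, -1.0]]
wrist_force: [0.3, -0.6, -0.3]
gripper_width: 0.096
gripper_force: 39.2
```

>>> {"fn": "jog_arm", "kwargs": {
  "targets": [
    [-0.06, -0.03, 0.1, 0],
    [0, 0, 0.1, 0],
    [0, 0, 0.1, 0],
    [0, 0, 0, 0],
    [0, 0, 0, 0],
    [0, 0, 0, 0]
  ]
}}

```text
time_s: 6.38
tcp_pos: [0.6088, -0.0934, 0.1083]
tool_rot: [[-0.987, 0.163, -0.0], [0.163, 0.987, 0.0], [0.0, 0.0, -1.0]]
wrist_force: [0.2, -0.1, -0.5]
gripper_width: 0.101
gripper_force: 39.2
```

>>> {"fn": "jog_arm", "kwargs": {
  "targets": [
    [0, 0, 0.1, 0],
    [0, 0, 0.1, 0],
    [0, 0, 0.1, 0],
    [0, 0, 0, 0],
    [0, 0, 0, 0]
  ]
}}

```text
time_s: 6.8
tcp_pos: [0.6087, -0.0934, 0.1052]
tool_rot: [[-0.987, 0.163, -0.0], [0.163, 0.987, 0.0], [0.0, -0.0, -1.0]]
wrist_force: [0.3, 0.2, -0.3]
gripper_width: 0.096
gripper_force: 39.2
```

>>> {"fn": "jog_arm", "kwargs": {
  "targets": [
    [0, 0, 0.07, 0],
    [0, 0, 0.07, 0],
    [0, 0, 0, 0],
    [0, 0, 0, 0]
  ]
}}

```text
time_s: 7.13
tcp_pos: [0.6087, -0.0934, 0.1039]
tool_rot: [[-0.987, 0.163, -0.0], [0.163, 0.987, -0.0], [0.0, -0.0, -1.0]]
wrist_force: [0.2, -0.2, -0.0]
gripper_width: 0.101
gripper_force: 39.2
```

>>> {"fn": "jog_arm", "kwargs": {
  "targets": [
    [0, 0, 0.04, 0],
    [0, 0, 0, 0],
    [0, 0, 0, 0]
  ]
}}

```text
time_s: 7.38
tcp_pos: [0.6088, -0.0934, 0.1035]
tool_rot: [[-0.987, 0.163, -0.0], [0.163, 0.987, 0.0], [0.0, 0.0, -1.0]]
wrist_force: [0.1, -0.2, -0.6]
gripper_width: 0.098
gripper_force: 39.2
```

>>> {"fn": "jog_arm", "kwargs": {
  "targets": [
    [0, 0, 0, 0],
    [0, 0, 0, 0],
    [0, 0, 0, 0],
    [0, 0, 0, 0]
  ],
  "jaw": 2
}}

```text
time_s: 7.72
tcp_pos: [0.6088, -0.0934, 0.1036]
tool_rot: [[-0.987, 0.163, 0.0], [0.163, 0.987, -0.0], [-0.0, 0.0, -1.0]]
wrist_force: [-0.1, 0.1, -0.2]
gripper_width: 0.237
gripper_force: 0.0
```

>>> {"fn": "jog_arm", "kwargs": {
  "targets": [
    [0, 0, -0.5, 0],
    [0, 0, -2, 0],
    [0, 0, -3, 0],
    [0, 0, -3, 0],
    [0, 0, 0, 0],
    [0, 0, 0, 0],
    [0, 0, 0, 0]
  ]
}}

```text
time_s: 8.3
tcp_pos: [0.6085, -0.0934, 0.1885]
tool_rot: [[-0.987, 0.163, -0.0], [0.163, 0.987, -0.0], [0.0, -0.0, -1.0]]
wrist_force: [-0.4, 0.2, -1.4]
gripper_width: 0.234
gripper_force: 0.0
```

Run:
```python
from h import *
s=manip.get_state(); print(s['tcp_pos'],s['wrist_force'])
p,d,c=snap('wrist'); W=cloud(d,c); 
C=np.array([.6976,-.1077]);a=np.deg2rad(-9.2); ux=np.array([np.cos(a),np.sin(a)]); uy=np.array([-ux[1],ux[0]])
s_=(W[...,:2]-C)@ux; t_=(W[...,:2]-C)@uy; Z=W[...,2]
for lo in range(-124,-62,4):
    k=(s_*1e3>=lo)&(s_*1e3<lo+4)&(Z>.08)&(Z<.13)&(abs(t_)<.02); kk=k&(abs(t_)<.0035)
    K=k&(Z>.1045)
    print(lo,k.sum(),np.round([t_[k].min()*1e3,t_[k].max()*1e3,np.median(Z[kk])*1e3],1), np.round([t_[K].min()*1e3,t_[K].max()*1e3],1) if K.any() else '')
save('w5',cv2.resize(p[120:300,220:440],None,fx=3,fy=3,interpolation=2))
# pulley from the top
v=np.load('top.npz')['W'];x,y,z=v[...,0],v[...,1],v[...,2]
m=(abs(x-.466)<.03)&(abs(y+.279)<.045)&(z>.055); P=v[m]
print('pulley',cv2.minAreaRect((P[:,:2]*1000).astype(np.float32)),P[:,2].max())
```

```text
[ 0.6084954  -0.09338348  0.18853994] [-0.38970775  0.20536344 -1.37029613]
-124 225 [-11.   11.2  99.2] 
-120 233 [-12.5  12.6 101.1] 
-116 229 [-12.5  12.7 101.4] 
-112 224 [-12.6  12.7 101.3] 
-108 225 [-12.6  12.8 102.1] [-4.2  2.9]
-104 232 [-12.7  12.  106.8] [-5.5  4.2]
-100 214 [-12.7  12.1 106.7] [-5.6  4.2]
-96 214 [-12.8  12.1 107. ] [-5.6  4.2]
-92 208 [-12.9  12.1 106.8] [-5.6  4.2]
-88 205 [-13.   12.2 106.9] [-5.6  3.6]
-84 208 [-13.1  12.2 106.8] [-5.7  3.6]
-80 202 [-13.2  12.3 106.9] [-5.7  3.6]
-76 183 [-13.2  12.3 106.5] [-3.8  2.9]
-72 203 [-12.4  12.4 101.6] 
-68 632 [-20.   20.  104.5] [-16.   13.8]
-64 260 [-16.2  14.5 110.7] [-16.1  14.5]
pulley ((466.97308349609375, -279.6332092285156), (24.024415969848633, 56.43291091918945), 2.5445687770843506) 0.09321641737770625
```

View pics/w5.png

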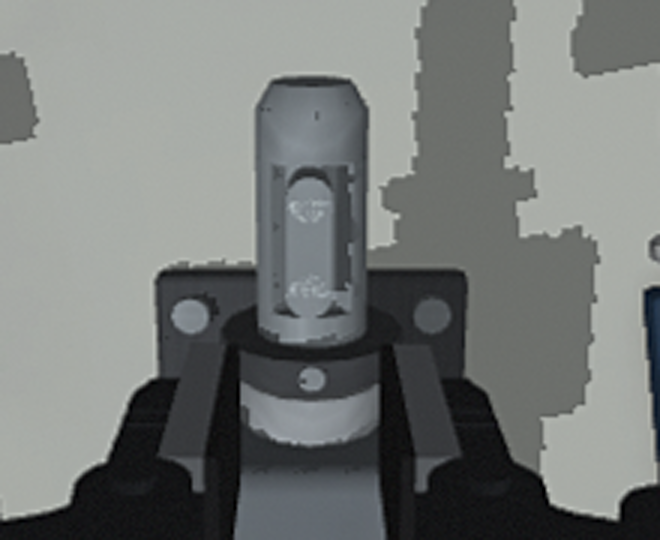

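The picture shows the key seated in the slot, (310,180) to (310,315), with the dark collar at (312,380). Next is the pulley.

>>> {"fn": "jog_arm", "kwargs": {
  "targets": [
    [1.56, -2.95, -0.4, 0],
    [1.56, -2.95, -0.4, 0],
    [1.56, -2.95, -0.4, 0],
    [1.56, -2.95, -0.4, 0],
    [1.56, -2.95, 0, 0],
    [1.56, -2.95, 0, 0],
    [1.56, -2.95, 0, 0],
    [0, 0, 0, -6],
    [0, 0, 0, -6],
    [0, 0, 0, 0],
    [0, 0, 0, 0],
    [0, 0, 0, 0]
  ],
  "jaw": 8.5
}}

```text
time_s: 9.35
tcp_pos: [0.4671, -0.2788, 0.2038]
tool_rot: [[-0.999, -0.043, -0.001], [-0.043, 0.999, 0.001], [0.001, 0.001, -1.0]]
wrist_force: [-0.0, -0.0, 0.1]
gripper_width: 0.991
gripper_force: 0.0
```

Run:
```python
from h import *
s=manip.get_state(); print(s['tcp_pos'],s['tool_rot'],s['wrist_force'])
p,d,c=snap('wrist'); W=cloud(d,c); np.savez('w6.npz',W=W,p=p)
x,y,z=W[...,0],W[...,1],W[...,2]
for zl in(.05,.055,.07,.082):
    m=(abs(x-.467)<.03)&(abs(y+.279)<.045)&(z>zl)&(z<.1); P=W[m]
    r=cv2.minAreaRect((P[:,:2]*1000).astype(np.float32)); print(zl,m.sum(),r,P[:,2].max(),where([*(np.array(r[0])/1000),.036]))
b=(x<.467+.05)&(x>.467-.06)&(abs(y+.279)<.06)&(z>.001)&(z<.012);print(np.nanmedian(z[b]),cv2.minAreaRect((W[b][:,:2]*1000).astype(np.float32)))
save('w6',p)
```

```text
[ 0.46712292 -0.27884545  0.20377096] [[-9.99079183e-01 -4.28868851e-02 -1.22503498e-03]
 [-4.28878626e-02  9.99079585e-01  7.83084378e-04]
 [ 1.19032339e-03  8.34902433e-04 -9.99998943e-01]] [-0.02685208 -0.04562205  0.09463241]
0.05 2540 ((466.5986022949219, -280.3580322265625), (24.526416778564453, 56.06196594238281), 2.3449699878692627) 0.09005104863005503 [ 0.05803936 -0.16170897 16.79297553]
0.055 2483 ((466.5986022949219, -280.3580322265625), (24.526416778564453, 56.06196594238281), 2.3449699878692627) 0.09005104863005503 [ 0.05803936 -0.16170897 16.79297553]
0.07 2288 ((466.600341796875, -280.458984375), (24.5283145904541, 54.78401184082031), 2.32289719581604) 0.09005104863005503 [ 0.05830587 -0.17180216 16.79296927]
0.082 1470 ((466.61822509765625, -280.7253723144531), (24.63998031616211, 36.979305267333984), 3.243008613586426) 0.09005104863005503 [ 0.05768107 -0.1984936  16.79295147]
0.006783602430506963 ((463.21722412109375, -267.73211669921875), (98.6780776977539, 96.31641387939453), 0.9189654588699341)
```

View pics/w6.png

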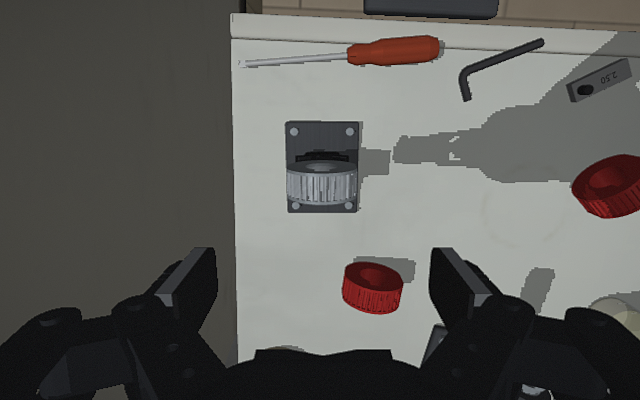

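The pulley is in its cradle at (321,185), aligned with the gripper and clear of the red one at (372,288). Lowering onto it.

>>> {"fn": "jog_arm", "kwargs": {
  "targets": [
    [0.06, -0.16, 3.5, 0],
    [0, 0, 4, 0],
    [0, 0, 4, 0],
    [0, 0, 3, 0],
    [0, 0, 1.5, 0],
    [0, 0, 0.7, 0],
    [0, 0, 0, 0],
    [0, 0, 0, 0],
    [0, 0, 0, 0]
  ]
}}

```text
time_s: 10.15
tcp_pos: [0.4678, -0.2814, 0.0388]
tool_rot: [[-0.999, -0.045, 0.002], [-0.045, 0.999, -0.001], [-0.002, -0.001, -1.0]]
wrist_force: [-0.2, 0.8, 0.4]
gripper_width: 0.992
gripper_force: 0.0
```

>>> {"fn": "jog_arm", "kwargs": {
  "targets": [
    [0, 0, 0.2, 0],
    [0, 0, 0, 0],
    [0, 0, 0, 0],
    [0, 0, 0, 0]
  ]
}}

```text
time_s: 10.48
tcp_pos: [0.4671, -0.2811, 0.0361]
tool_rot: [[-0.999, -0.045, 0.001], [-0.045, 0.999, -0.001], [-0.001, -0.001, -1.0]]
wrist_force: [-0.2, 0.4, -0.0]
gripper_width: 0.997
gripper_force: 0.0
```

>>> {"fn": "jog_arm", "kwargs": {
  "targets": [
    [0, 0, 0, 0],
    [0, 0, 0, 0],
    [0, 0, 0, 0],
    [0, 0, 0, 0],
    [0, 0, 0, 0],
    [0, 0, 0, 0]
  ],
  "jaw": 4.5,
  "squeeze": 60
}}

```text
time_s: 10.98
tcp_pos: [0.4667, -0.2806, 0.0357]
tool_rot: [[-0.999, -0.045, -0.0], [-0.045, 0.999, 0.0], [0.0, 0.0, -1.0]]
wrist_force: [-1.3, 3.5, 6.1]
gripper_width: 0.646
gripper_force: 63.0
```

>>> {"fn": "jog_arm", "kwargs": {
  "targets": [
    [0, 0, -0.5, 0],
    [0, 0, -1.5, 0],
    [0, 0, -2.5, 0],
    [0, 0, -2.5, 0],
    [0, 0, -2.5, 0],
    [-1.24, 2.77, 0, 0],
    [-1.24, 2.77, 0, 0],
    [-1.24, 2.77, 0, 0],
    [-1.24, 2.77, 0, 0],
    [-1.24, 2.77, 0, 0],
    [-1.24, 2.77, 0, 0],
    [-1.24, 2.77, 0, 0],
    [0, 0, 0, 4],
    [0, 0, 0, 4],
    [0, 0, 0, 3.8],
    [0, 0, 0, 0],
    [0, 0, 0, 0],
    [0, 0, 0, 0],
    [0, 0, 0, 0]
  ]
}}

```text
time_s: 12.57
tcp_pos: [0.5446, -0.0836, 0.1305]
tool_rot: [[-0.987, 0.159, -0.0], [0.159, 0.987, -0.0], [0.0, -0.0, -1.0]]
wrist_force: [1.0, 0.5, -2.7]
gripper_width: 0.65
gripper_force: 64.6
```

Run:
```python
from h import *
s=manip.get_state(); print(s['tcp_pos'],s['tool_rot'],s['wrist_force'],s['torque'],s['gripper_width'],s['time_s'])
p,d,c=snap('wrist'); W=cloud(d,c); R=np.array(s['tool_rot']); L=(W-s['tcp_pos'])@R*1000
save('w7',p); np.savez('w7.npz',W=W,L=L,p=p)
m=(abs(L[...,0])<40)&(abs(L[...,1])<26)&(L[...,2]>-62)&(L[...,2]<5)
for lo in range(-26,26,4):
    k=m&(L[...,1]>=lo)&(L[...,1]<lo+4)
    if k.sum()>5: print(lo,k.sum(),np.round(np.percentile(L[k],2,0),1),np.round(np.percentile(L[k],98,0),1))
C=np.array([.6976,-.1077]);a=np.deg2rad(-9.2); ux=np.array([np.cos(a),np.sin(a)])
print(where([*(C-.155*ux),.0657]))
```

```text
[ 0.5445941  -0.08355636  0.1304771 ] [[-9.87282972e-01  1.58972697e-01 -1.23234353e-04]
 [ 1.58972706e-01  9.87282976e-01 -6.56515249e-05]
 [ 1.11230378e-04 -8.44075311e-05 -9.99999990e-01]] [ 0.99046023  0.53198295 -2.69790827] [-0.04042308  0.00912127  0.00079369] 0.6500414435814539 12.5667
-26 989 [-10.9 -25.9 -43.8] [ 12.3 -22.1  -8.2]
-22 1287 [ -9.9 -21.9 -46.5] [ 12.3 -18.1  -4.9]
-18 1445 [ -8.  -17.9 -49.3] [ 12.4 -14.1  -2. ]
-14 1515 [ -6.5 -13.9 -51.5] [ 12.3 -10.1  -0.2]
-10 1552 [ -6.1  -9.9 -52.8] [12.3 -6.1  0.7]
-6 1537 [ -6.4  -5.9 -53.6] [12.3 -2.   1. ]
-2 1537 [ -7.   -1.9 -53.6] [12.2  1.9  0.9]
2 1539 [ -6.5   2.1 -53.5] [12.3  5.9  0.3]
6 1545 [ -5.9   6.1 -52.8] [12.3  9.9  0.6]
10 1497 [ -6.6  10.1 -51.1] [12.4 13.9 -1. ]
14 1351 [ -8.   14.1 -49. ] [12.3 17.8 -2.7]
18 1246 [-10.2  18.1 -46. ] [12.3 21.9 -5.5]
22 1053 [-11.   22.1 -55.7] [12.4 25.9 -9.3]
[0.01069006 0.06082466 6.47837526]
```

View pics/w7.png

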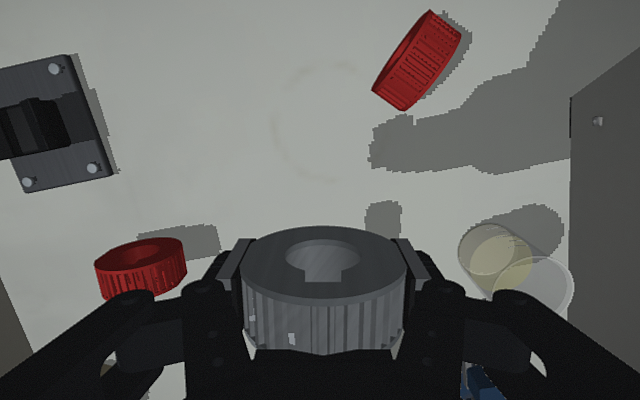

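The pulley is held square between the fingers: face at (322,270), bore at (322,255), keyway at (322,272). I'll measure the bore centre in the tool frame from the face plane.

Run:
```python
from h import *
q=np.load('w7.npz'); L=q['L']; c=viewer.get_calibration('wrist'); s=manip.get_state(); R=np.array(s['tool_rot'])
F=(abs(L[...,0]-12)<1.2)&(abs(L[...,1])<27)&(L[...,2]>-56)&(L[...,2]<6)
P=L[F]; A=np.c_[np.ones(len(P)),P[:,1],P[:,2]+25]
co=np.linalg.lstsq(A,P[:,0],rcond=None)[0]; print('plane x=',co, 'tilts deg',np.rad2deg(co[1:]))
E=np.array(c['extrinsics']); o=(E[:3,3]-s['tcp_pos'])@R*1000
v,u=np.mgrid[:400,:640]
D=np.stack([(u-c['cx'])/c['fx'],(v-c['cy'])/c['fy'],np.ones(u.shape)],-1)@E[:3,:3].T@R
n=np.array([1,-co[1],-co[2]]); k=(co[0]+co[2]*25-o@n)/(D@n)
Q=o+k[...,None]*D
hole=(np.hypot(Q[...,1],Q[...,2]+25)<24)&~(abs(L[...,0]-co[0])<2.0)
hole=cv2.morphologyEx(hole.astype(np.uint8),cv2.MORPH_OPEN,np.ones((3,3)))
n_,lab,st,ce=cv2.connectedComponentsWithStats(hole); i=1+st[1:,4].argmax(); H=lab==i
Y,Zz=Q[H][:,1],Q[H][:,2]; print('hole',H.sum(),Y.min(),Y.max(),Zz.min(),Zz.max())
for zl in range(-48,-8,2):
    k=(Zz>=zl)&(Zz<zl+2)
    if k.any(): print(zl+1,np.round([Y[k].min(),Y[k].max()],1))
# outer
Of=(np.hypot(Q[...,1],Q[...,2]+25)<36)&F; 
print('outer z',np.percentile(Q[Of][:,2],[0.2,99.8]))
```

```text
plane x= [1.18388441e+01 3.60454545e-05 9.63440114e-04] tilts deg [0.00206525 0.05520105]
hole 1970 -13.670948064667115 12.694752905741527 -43.3615274366193 -14.975724148378077
-43 [-5.9  4.9]
-41 [-6.  5.]
-39 [-6.1  5.1]
-37 [-6.2  5.2]
-35 [-9.3  8.3]
-33 [-10.7   9.7]
-31 [-12.2  11.3]
-29 [-13.5  12.5]
-27 [-13.7  12.7]
-25 [-13.4  12.4]
-23 [-12.9  12.2]
-21 [-12.   10.6]
-19 [-11.   9.]
-17 [-8.2  7.9]
-15 [-6.   4.3]
outer z [-54.41537353   4.71859654]
```

>>> {"fn": "jog_arm", "kwargs": {
  "targets": [
    [0, 0.06, 1.5, 0],
    [0, 0, 2, 0],
    [0, 0, 1.5, 0],
    [0, 0, 1.0, 0],
    [0, 0, 0.5, 0],
    [0, 0, 0, 0],
    [0, 0, 0, 0],
    [0, 0, 0, 0],
    [0, 0, 0, 0]
  ]
}}

```text
time_s: 13.37
tcp_pos: [0.5455, -0.0828, 0.0664]
tool_rot: [[-0.987, 0.16, 0.002], [0.16, 0.987, -0.0], [-0.002, -0.0, -1.0]]
wrist_force: [0.6, 0.1, -2.9]
gripper_width: 0.643
gripper_force: 64.7
```

```bash
cat > rel.py <<'E'
from h import *
s=manip.get_state(); p=np.array(s['tcp_pos']); C=np.array([.6976,-.1077]);a=np.deg2rad(-9.2); ux=np.array([np.cos(a),np.sin(a)]); uy=np.array([-ux[1],ux[0]])
R=np.array(s['tool_rot']); print('s,t,z mm',np.round([(p[:2]-C)@ux*1e3,(p[:2]-C)@uy*1e3,p[2]*1e3],2),'ang',np.round(np.rad2deg(np.arctan2(R[0,1]*-1,R[1,1])),2),'tilt',np.round(R[:2,2],4),'F',np.round(s['wrist_force'],1),'Fs',np.round(s['wrist_force'][:2]@ux,1),np.round(s['wrist_force'][:2]@uy,1),'T',np.round(s['torque'],2),s['time_s'])
E
python3 rel.py
```

```text
s,t,z mm [-154.12    0.23   66.4 ] ang -9.2 tilt [ 0.0016 -0.0003] F [ 0.6  0.1 -2.9] Fs 0.6 0.2 T [-0.03  0.04  0.02] 13.3667
```

>>> {"fn": "jog_arm", "kwargs": {
  "targets": [
    [-0.5, 0, 0, 0],
    [-0.5, 0, 0, 0],
    [-0.3, 0, 0, 0],
    [0, 0, 0, 0],
    [0, 0, 0, 0],
    [0, 0, 0, 0]
  ]
}}

```text
time_s: 13.87
tcp_pos: [0.5574, -0.0848, 0.0654]
tool_rot: [[-0.987, 0.16, -0.0], [0.16, 0.987, 0.0], [0.0, -0.0, -1.0]]
wrist_force: [-0.0, 0.5, -3.7]
gripper_width: 0.642
gripper_force: 64.7
```

```bash
python3 rel.py
```

```text
s,t,z mm [-142.02    0.24   65.39] ang -9.2 tilt [-0.0005  0.0001] F [-0.   0.5 -3.7] Fs -0.1 0.5 T [ 0.04 -0.   -0.01] 13.8667
```

>>> {"fn": "jog_arm", "kwargs": {
  "targets": [
    [-0.2, 0, 0, 0],
    [-0.2, 0, 0, 0],
    [-0.2, 0, 0, 0],
    [-0.2, 0, 0, 0],
    [-0.2, 0, 0, 0],
    [-0.2, 0, 0, 0],
    [-0.2, 0, 0, 0],
    [0, 0, 0, 0],
    [0, 0, 0, 0],
    [0, 0, 0, 0]
  ]
}}

```text
time_s: 14.7
tcp_pos: [0.5713, -0.087, 0.0655]
tool_rot: [[-0.987, 0.16, -0.0], [0.16, 0.987, 0.0], [0.0, 0.0, -1.0]]
wrist_force: [-0.2, -0.6, -4.0]
gripper_width: 0.647
gripper_force: 64.7
```

```bash
python3 rel.py
```

```text
s,t,z mm [-127.96    0.24   65.46] ang -9.2 tilt [-0.0003  0.    ] F [-0.2 -0.6 -4. ] Fs -0.1 -0.6 T [-0.02  0.03 -0.05] 14.7
```

>>> {"fn": "jog_arm", "kwargs": {
  "targets": [
    [-0.2, 0, 0, 0],
    [-0.2, 0, 0, 0],
    [-0.15, 0, 0, 0],
    [-0.15, 0, 0, 0],
    [-0.15, 0, 0, 0],
    [-0.15, 0, 0, 0],
    [-0.15, 0, 0, 0],
    [0, 0, 0, 0],
    [0, 0, 0, 0],
    [0, 0, 0, 0]
  ]
}}

```text
time_s: 15.53
tcp_pos: [0.5827, -0.0888, 0.0655]
tool_rot: [[-0.987, 0.16, -0.0], [0.16, 0.987, 0.0], [0.0, 0.0, -1.0]]
wrist_force: [-0.2, -0.5, -2.8]
gripper_width: 0.645
gripper_force: 64.7
```

```bash
python3 rel.py
```

```text
s,t,z mm [-116.42    0.25   65.48] ang -9.2 tilt [-0.0002  0.    ] F [-0.2 -0.5 -2.8] Fs -0.1 -0.5 T [-0.03 -0.   -0.01] 15.5333
```

>>> {"fn": "jog_arm", "kwargs": {
  "targets": [
    [-0.15, 0, 0, 0],
    [-0.15, 0, 0, 0],
    [-0.15, 0, 0, 0],
    [-0.15, 0, 0, 0],
    [-0.2, 0, 0, 0],
    [-0.2, 0, 0, 0],
    [-0.2, 0, 0, 0],
    [0, 0, 0, 0],
    [0, 0, 0, 0]
  ]
}}

```text
time_s: 16.28
tcp_pos: [0.5947, -0.0908, 0.0655]
tool_rot: [[-0.987, 0.16, -0.0], [0.16, 0.987, 0.0], [0.0, 0.0, -1.0]]
wrist_force: [-0.7, -0.3, -3.0]
gripper_width: 0.645
gripper_force: 64.7
```

>>> {"fn": "jog_arm", "kwargs": {
  "targets": [
    [-0.2, 0, 0, 0],
    [-0.2, 0, 0, 0],
    [-0.2, 0, 0, 0],
    [-0.2, 0, 0, 0],
    [-0.2, 0, 0, 0],
    [-0.2, 0, 0, 0],
    [-0.2, 0, 0, 0],
    [0, 0, 0, 0],
    [0, 0, 0, 0]
  ]
}}

```text
time_s: 17.03
tcp_pos: [0.6086, -0.093, 0.0655]
tool_rot: [[-0.987, 0.16, 0.0], [0.16, 0.987, 0.0], [-0.0, 0.0, -1.0]]
wrist_force: [0.0, 0.6, -3.2]
gripper_width: 0.646
gripper_force: 64.7
```

```bash
python3 rel.py
```

```text
s,t,z mm [-90.23   0.25  65.5 ] ang -9.2 tilt [0. 0.] F [ 0.   0.6 -3.2] Fs -0.0 0.6 T [-0.02  0.01 -0.05] 17.0333
```

>>> {"fn": "jog_arm", "kwargs": {
  "targets": [
    [-0.15, 0, 0, 0],
    [-0.15, 0, 0, 0],
    [-0.1, 0, 0, 0],
    [-0.1, 0, 0, 0],
    [0, 0, 0, 0],
    [0, 0, 0, 0]
  ]
}}

```text
time_s: 17.53
tcp_pos: [0.6134, -0.0938, 0.0655]
tool_rot: [[-0.987, 0.16, -0.0], [0.16, 0.987, -0.0], [0.0, -0.0, -1.0]]
wrist_force: [-0.3, 0.4, -3.6]
gripper_width: 0.646
gripper_force: 64.7
```

>>> {"fn": "jog_arm", "kwargs": {
  "targets": [
    [-0.03, 0, 0, 0],
    [-0.03, 0, 0, 0],
    [-0.03, 0, 0, 0],
    [0, 0, 0, 0]
  ]
}}

```text
time_s: 17.87
tcp_pos: [0.6144, -0.094, 0.0655]
tool_rot: [[-0.987, 0.16, 0.0], [0.16, 0.987, -0.0], [-0.0, -0.0, -1.0]]
wrist_force: [0.5, -0.2, -3.6]
gripper_width: 0.644
gripper_force: 64.7
```

>>> {"fn": "jog_arm", "kwargs": {
  "targets": [
    [-0.03, 0, 0, 0],
    [-0.03, 0, 0, 0],
    [-0.03, 0, 0, 0],
    [0, 0, 0, 0]
  ]
}}

```text
time_s: 18.2
tcp_pos: [0.6153, -0.0941, 0.0656]
tool_rot: [[-0.987, 0.16, 0.0], [0.16, 0.987, -0.0], [-0.0, -0.0, -1.0]]
wrist_force: [-0.0, 0.1, -3.2]
gripper_width: 0.648
gripper_force: 64.7
```

>>> {"fn": "jog_arm", "kwargs": {
  "targets": [
    [-0.03, 0, 0, 0],
    [-0.03, 0, 0, 0],
    [-0.03, 0, 0, 0],
    [0, 0, 0, 0]
  ]
}}

```text
time_s: 18.53
tcp_pos: [0.6162, -0.0943, 0.0655]
tool_rot: [[-0.987, 0.16, 0.0], [0.16, 0.987, -0.0], [-0.0, -0.0, -1.0]]
wrist_force: [-0.5, 0.0, -2.1]
gripper_width: 0.645
gripper_force: 64.7
```

>>> {"fn": "jog_arm", "kwargs": {
  "targets": [
    [-0.03, 0, 0, 0],
    [-0.03, 0, 0, 0],
    [-0.03, 0, 0, 0],
    [0, 0, 0, 0]
  ]
}}

```text
time_s: 18.87
tcp_pos: [0.6171, -0.0944, 0.0655]
tool_rot: [[-0.987, 0.16, 0.0], [0.16, 0.987, -0.0], [-0.0, -0.0, -1.0]]
wrist_force: [-0.1, 0.0, -3.4]
gripper_width: 0.645
gripper_force: 64.7
```

>>> {"fn": "jog_arm", "kwargs": {
  "targets": [
    [-0.03, 0, 0, 0],
    [-0.03, 0, 0, 0],
    [0, 0, 0, 0]
  ]
}}

```text
time_s: 19.12
tcp_pos: [0.6176, -0.0945, 0.0655]
tool_rot: [[-0.987, 0.16, 0.0], [0.16, 0.987, -0.0], [-0.0, -0.0, -1.0]]
wrist_force: [-0.0, -1.1, -2.7]
gripper_width: 0.646
gripper_force: 64.7
```

>>> {"fn": "jog_arm", "kwargs": {
  "targets": [
    [-0.03, 0, 0, 0],
    [-0.03, 0, 0, 0],
    [0, 0, 0, 0]
  ]
}}

```text
time_s: 19.37
tcp_pos: [0.6182, -0.0946, 0.0655]
tool_rot: [[-0.987, 0.16, 0.0], [0.16, 0.987, -0.0], [-0.0, -0.0, -1.0]]
wrist_force: [0.4, -0.4, -3.5]
gripper_width: 0.645
gripper_force: 64.7
```

>>> {"fn": "jog_arm", "kwargs": {
  "targets": [
    [-0.03, 0, 0, 0],
    [-0.03, 0, 0, 0],
    [0, 0, 0, 0]
  ]
}}

```text
time_s: 19.62
tcp_pos: [0.6188, -0.0947, 0.0655]
tool_rot: [[-0.987, 0.16, 0.0], [0.16, 0.987, -0.0], [-0.0, 0.0, -1.0]]
wrist_force: [-0.1, 0.7, -2.7]
gripper_width: 0.648
gripper_force: 64.7
```

>>> {"fn": "jog_arm", "kwargs": {
  "targets": [
    [-0.03, 0, 0, 0],
    [-0.03, 0, 0, 0],
    [0, 0, 0, 0]
  ]
}}

```text
time_s: 19.87
tcp_pos: [0.6194, -0.0948, 0.0655]
tool_rot: [[-0.987, 0.16, 0.0], [0.16, 0.987, -0.0], [-0.0, 0.0, -1.0]]
wrist_force: [0.4, 0.4, -3.0]
gripper_width: 0.645
gripper_force: 64.7
```

>>> {"fn": "jog_arm", "kwargs": {
  "targets": [
    [-0.03, 0, 0, 0],
    [-0.03, 0, 0, 0],
    [0, 0, 0, 0]
  ]
}}

```text
time_s: 20.12
tcp_pos: [0.62, -0.0949, 0.0655]
tool_rot: [[-0.987, 0.16, 0.0], [0.16, 0.987, -0.0], [-0.0, -0.0, -1.0]]
wrist_force: [0.3, -0.3, -2.8]
gripper_width: 0.643
gripper_force: 64.7
```

>>> {"fn": "jog_arm", "kwargs": {
  "targets": [
    [-0.03, 0, 0, 0],
    [-0.02, 0, 0, 0],
    [0, 0, 0, 0]
  ]
}}

```text
time_s: 20.37
tcp_pos: [0.6205, -0.095, 0.0655]
tool_rot: [[-0.987, 0.16, 0.0], [0.16, 0.987, -0.0], [-0.0, -0.0, -1.0]]
wrist_force: [0.1, -0.8, -2.2]
gripper_width: 0.646
gripper_force: 64.7
```

>>> {"fn": "jog_arm", "kwargs": {
  "targets": [
    [-0.03, 0, 0, 0],
    [-0.02, 0, 0, 0],
    [0, 0, 0, 0]
  ]
}}

```text
time_s: 20.62
tcp_pos: [0.621, -0.095, 0.0655]
tool_rot: [[-0.987, 0.16, 0.0], [0.16, 0.987, -0.0], [-0.0, 0.0, -1.0]]
wrist_force: [0.7, 0.8, -2.9]
gripper_width: 0.643
gripper_force: 64.7
```

>>> {"fn": "jog_arm", "kwargs": {
  "targets": [
    [-0.03, 0, 0, 0],
    [-0.02, 0, 0, 0],
    [0, 0, 0, 0]
  ]
}}

```text
time_s: 20.87
tcp_pos: [0.6213, -0.0951, 0.0655]
tool_rot: [[-0.987, 0.16, -0.0], [0.16, 0.987, 0.0], [0.0, -0.0, -1.0]]
wrist_force: [-0.1, -0.5, -4.0]
gripper_width: 0.649
gripper_force: 64.7
```

>>> {"fn": "jog_arm", "kwargs": {
  "targets": [
    [-0.03, 0, 0, 0],
    [-0.02, 0, 0, 0],
    [0, 0, 0, 0]
  ]
}}

```text
time_s: 21.12
tcp_pos: [0.6214, -0.0951, 0.0653]
tool_rot: [[-0.987, 0.16, -0.001], [0.16, 0.987, 0.0], [0.001, -0.0, -1.0]]
wrist_force: [-2.5, 0.2, -3.1]
gripper_width: 0.642
gripper_force: 64.7
```

>>> {"fn": "jog_arm", "kwargs": {
  "targets": [
    [-0.03, 0, 0, 0],
    [-0.02, 0, 0, 0],
    [0, 0, 0, 0]
  ]
}}

```text
time_s: 21.37
tcp_pos: [0.6213, -0.0951, 0.0651]
tool_rot: [[-0.987, 0.16, -0.002], [0.16, 0.987, 0.0], [0.002, 0.0, -1.0]]
wrist_force: [-5.9, 1.3, -1.2]
gripper_width: 0.65
gripper_force: 64.7
```

Contact is felt, at about 6 N. I'll bring it up to about 10 N and hold.

>>> {"fn": "jog_arm", "kwargs": {
  "targets": [
    [-0.03, 0, 0, 0],
    [-0.03, 0, 0, 0],
    [0, 0, 0, 0],
    [0, 0, 0, 0]
  ]
}}

```text
time_s: 21.7
tcp_pos: [0.6213, -0.0951, 0.0649]
tool_rot: [[-0.987, 0.16, -0.003], [0.16, 0.987, 0.001], [0.004, 0.0, -1.0]]
wrist_force: [-6.7, 1.4, -1.9]
gripper_width: 0.644
gripper_force: 64.7
```

>>> {"fn": "jog_arm", "kwargs": {
  "targets": [
    [-0.04, 0, 0, 0],
    [0, 0, 0, 0],
    [0, 0, 0, 0],
    [0, 0, 0, 0]
  ]
}}

```text
time_s: 22.03
tcp_pos: [0.6213, -0.0951, 0.0648]
tool_rot: [[-0.987, 0.16, -0.004], [0.16, 0.987, 0.001], [0.004, 0.0, -1.0]]
wrist_force: [-7.2, 0.9, -1.8]
gripper_width: 0.645
gripper_force: 64.7
```

>>> {"fn": "jog_arm", "kwargs": {
  "targets": [
    [-0.04, 0, 0, 0],
    [-0.03, 0, 0, 0],
    [0, 0, 0, 0],
    [0, 0, 0, 0],
    [0, 0, 0, 0]
  ]
}}

```text
time_s: 22.45
tcp_pos: [0.6213, -0.0951, 0.0646]
tool_rot: [[-0.987, 0.16, -0.006], [0.16, 0.987, 0.001], [0.006, 0.0, -1.0]]
wrist_force: [-9.8, 2.0, -1.7]
gripper_width: 0.643
gripper_force: 64.8
```

```bash
python3 rel.py
```

```text
s,t,z mm [-77.36   0.28  64.57] ang -9.2 tilt [-0.0058  0.001 ] F [-9.8  2.  -1.7] Fs -9.9 0.4 T [ 0.23  1.25 -0.06] 22.45
```

>>> {"fn": "jog_arm", "kwargs": {
  "targets": [
    [0, 0, 0, 0],
    [0, 0, 0, 0],
    [0, 0, 0, 0],
    [0, 0, 0, 0],
    [0, 0, 0, 0],
    [0, 0, 0, 0]
  ]
}}

```text
time_s: 22.95
tcp_pos: [0.6213, -0.0951, 0.0646]
tool_rot: [[-0.987, 0.16, -0.006], [0.16, 0.987, 0.001], [0.006, 0.0, -1.0]]
wrist_force: [-9.3, 0.9, -1.2]
gripper_width: 0.644
gripper_force: 64.8
```

>>> {"fn": "jog_arm", "kwargs": {
  "targets": [
    [0.08, 0, 0, 0],
    [0.08, 0, 0, 0],
    [0.06, 0, 0, 0],
    [0, 0, 0, 0],
    [0, 0, 0, 0]
  ]
}}

```text
time_s: 23.37
tcp_pos: [0.6214, -0.0951, 0.0653]
tool_rot: [[-0.987, 0.16, -0.001], [0.16, 0.987, 0.0], [0.001, 0.0, -1.0]]
wrist_force: [-4.7, 0.7, -3.7]
gripper_width: 0.647
gripper_force: 64.6
```

>>> {"fn": "jog_arm", "kwargs": {
  "targets": [
    [0.03, 0, 0, 0],
    [0, 0, 0, 0],
    [0, 0, 0, 0],
    [0, 0, 0, 0],
    [0, 0, 0, 0],
    [0, 0, 0, 0],
    [0, 0, 0, 0]
  ],
  "jaw": 8.5
}}

```text
time_s: 23.95
tcp_pos: [0.6218, -0.0952, 0.0656]
tool_rot: [[-0.987, 0.16, 0.0], [0.16, 0.987, -0.0], [-0.0, -0.0, -1.0]]
wrist_force: [0.2, -0.3, -0.6]
gripper_width: 0.995
gripper_force: 0.0
```

>>> {"fn": "jog_arm", "kwargs": {
  "targets": [
    [0, 0, -0.5, 0],
    [0, 0, -1.5, 0],
    [0, 0, -2.5, 0],
    [0, 0, -3, 0],
    [0, 0, -3, 0],
    [0, 0, -2, 0],
    [0, 0, 0, 0],
    [0, 0, 0, 0],
    [0, 0, 0, 0],
    [0, 0, 0, 0]
  ]
}}

```text
time_s: 24.78
tcp_pos: [0.6207, -0.095, 0.1892]
tool_rot: [[-0.987, 0.16, -0.002], [0.16, 0.987, 0.0], [0.002, 0.0, -1.0]]
wrist_force: [0.2, 0.5, 0.2]
gripper_width: 0.996
gripper_force: 0.0
```

```bash
python3 rel.py
python3 - <<'E'
from h import *
C=np.array([.6976,-.1077]);a=np.deg2rad(-9.2); ux=np.array([np.cos(a),np.sin(a)]); uy=np.array([-ux[1],ux[0]])
for n in('wrist','top'):
    p,d,c=snap(n); W=cloud(d,c); s_=(W[...,:2]-C)@ux*1e3; t_=(W[...,:2]-C)@uy*1e3; Z=W[...,2]*1e3
    m=(abs(t_)<29)&(s_>-115)&(s_<-55)&(Z>106)&(Z<125); 
    r=cv2.minAreaRect(np.c_[s_[m],t_[m]].astype(np.float32)); print(n,m.sum(),r,np.percentile(Z[m],[50,99]))
    if n=='top':
        o=np.load('top.npz')['p']; df=np.abs(o.astype(int)-p).max(2)>40
        k,_,st,ce=cv2.connectedComponentsWithStats(df.astype(np.uint8)); print([(x[:5].tolist()) for x in st[1:] if x[4]>15])
    save('end_'+n,p)
E
```

```text
s,t,z mm [-77.98   0.28 189.2 ] ang -9.2 tilt [-0.0023  0.0004] F [0.2 0.5 0.2] Fs 0.1 0.5 T [0.01 0.02 0.03] 24.7833
wrist 3229 ((-81.47489166259766, -0.6864471435546875), (48.759281158447266, 47.132747650146484), 1.2896499633789062) [112.45799832 117.40900793]Traceback (most recent call last):
  File "<stdin>", line 6, in <module>
    return _quantile_unchecked(
        a, q, axis, out, overwrite_input, method, keepdims, weights)
    return _ureduce(a,
                    func=_quantile_ureduce_func,
    ...<5 lines>...
                    overwrite_input=overwrite_input,
                    method=method)
    r = func(a, **kwargs)
    result = _quantile(arr,
                       quantiles=q,
    ...<2 lines>...
                       out=out,
                       weights=wgt)
    slices_having_nans = np.isnan(arr[-1, ...])
                                  ~~~^^^^^^^^^
IndexError: index -1 is out of bounds for axis 0 with size 0
```

Run:
```python
from h import *
C=np.array([.6976,-.1077]);a=np.deg2rad(-9.2); ux=np.array([np.cos(a),np.sin(a)]); uy=np.array([-ux[1],ux[0]])
p,d,c=snap('wrist'); W=cloud(d,c); s_=(W[...,:2]-C)@ux*1e3; t_=(W[...,:2]-C)@uy*1e3; Z=W[...,2]*1e3
for lo in range(-110,-58,3):
    b=(s_>=lo)&(s_<lo+3)&(Z>80)&(Z<125)&(abs(t_)<40); k=b&(Z>109)
    print(lo,b.sum(),np.round([t_[b].min(),t_[b].max(),Z[b].max()],1), np.round([t_[k].min(),t_[k].max()],1) if k.any() else '')
```

```text
-110 173 [-12.9  12.1 103.2] 
-107 178 [-12.9  12.1 108.4] 
-104 182 [-13.   12.2 108.3] 
-101 164 [-13.   12.2 108.4] 
-98 174 [-13.   12.3 108. ] 
-95 171 [-13.1  12.3 108.7] 
-92 792 [-28.   27.9 118.5] [-20.5  19.8]
-89 357 [-27.7  27.7 117.9] [-19.3  20.4]
-86 364 [-28.   27.3 117.6] [-20.6  17.3]
-83 365 [-28.1  27.4 117.8] [-21.3  20. ]
-80 365 [-28.2  27.5 117.9] [-17.4  20.1]
-77 370 [-28.3  27.7 118. ] [-18.2  20.2]
-74 360 [-27.3  27.7 118.2] [-20.9  20.2]
-71 395 [-27.6  27.8 118.5] [-21.   20.3]
-68 248 [-27.5  27.8 118.2] [-21.   20.3]
-65 94 [-16.2  17.7 112.3] [-9.2  9.2]
-62 254 [-20.9  20.3 112.4] [-9.3  9.2]
-59 118 [-22.2  21.4 111.5] [-9.3  7.3]
```

```bash
python3 -c "
from bench import manip
print(manip.hand_in())"
```

```text
the job is handed in; nothing more can be done
None
```

The key is seated in the shaft's slot, and the pulley is on over it, pressed against the collar at about 10 N for at least half a second and let go. The last depth check put its middle about 36 mm from the gearbox face, and the job is handed in at about 25 s. I have no verdict back, and my end check that the bystanders hadn't moved failed to run, though I felt no unexpected contact.

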